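Seal the pantry canisters, shortest first

ROBOT

A 6-joint arm with a two-finger parallel gripper is mounted at the origin on the work surface. World frame = base frame: x ahead of the robot, y to its left, z up, the work surface at z = 0. Lengths are in m, angles in rad, forces in N, time in s.
With the tool pointing down it reaches from about 0.35 to 0.775 m from the base axis. Payload 7.3 kg.
Tool frame: the origin (TCP) lies between the finger pads; the fingertips stand 14 mm ahead of it and the grasp point (between the pads) lies 5 mm behind it; z points along the fingers, y is the line along which they close (so a half turn about z gives the same grasp; the last joint's range is limited). The gripper opens to 92 mm and grips with 3 to 60 N. Pads are 19 mm wide; open, the fingers measure 130 mm over their backs; the gripper's body (75 mm by 190 mm) begins 47 mm behind the grasp point.
Start: joints at [-1.291, 0.342, 1.524, -0, 1.275, -0.146], TCP at [0.217, -0.478, 0.241] pointing down, gripper open.
Joint ranges: [-2.53, 2.53], [-0.77, 2.02], [0.04, 2.7], [-1, 4.14], [0.28, 2.66], [-3.11, 3.11]. Speed limits (rad/s): [2.57, 2.57, 3.14, 3.14, 3.14, 3.14].

INTERFACE

Orientations are given as [roll, pitch, yaw] about the fixed x, y, z axes, in that order (R = Rz(yaw) Ry(pitch) Rx(roll)).
In Python, from cell import robot, eyes gives the robot as it stands. The module is installed in compiled form; this text tells all that it offers.
- The arm moves only by the shell command python3 -m handwheel 'ROWS' [FORCE]. ROWS is JSON, one flat list of numbers, 5 for each row, row after row: the shift along the world's x, y, z in mm, then the turn about the world's z in rad, then the opening, from 0 (shut) to 1 (fully open). In form: [x, y, z, spin, jaw, x, y, z, spin, jaw, ...]. A call has 1 to 8 rows; each row shifts and turns the commanded pose from where the row before left it; what a row does not reach is not made up. A row lasts 1/10 s, in which the tool goes at most 50 mm and 8.59 degrees, less where a joint would pass 70% of its speed; a pose out of reach is approached as far as the arm can. A call with a gripper value outside its range is refused whole. The fingers move at their own pace and stop on an object; FORCE is the grip in N (left out, the last holds). Time passes only in rows, so rows that do not move let the fingers close. It gives the time, the measured TCP pose, the force, the opening and the grip force at its end, in the units of the state.
- robot.observe(): the state, without advancing time (a new reading comes with each control period).
- eyes.read_camera(name): name is "scene" or "top"; returns (picture, depth): 480x640x3 uint8, blue, green, red; 480x640 float32, m along the optical axis (not along the pixel's ray), 0 where there is no reading.
- eyes.calibration(name): a dict with "fx", "fy", "cx", "cy" (pixels), "world_to_cam" (4x4, takes a point from world to camera coordinates). Camera axes: x right, y down, z forward; pixel columns grow to the right and rows downward; lengths in m; the calibration is good to about 2 mm. A picture is of the moment at which its call begins. calibration takes no time and is no camera call.
- robot.hand_in(): hands the job in; it is judged then, once.
The state is a dict: "time": time; "qpos": joint angles; "qvel": joint speeds; "joint_efforts": joint torques, N m; "tool_pos": TCP position; "tool_rot": TCP orientation; "contact_force": force on the tool from outside, world axes, zero at the start; "torque": the same for the moment, N m; "opening": finger opening in m; "grip_force": force on a finger pad.
Only numpy, scipy, OpenCV 4.12 (cv2) and the standard library are available. Lean on these libraries where they do the work, as an engineer would, in place of code of your own. Each camera call takes 0.05 s, during which the arm holds its last target. There are 200 camera calls.

TASK

Seal the three crispbread canisters by pressing the round button in each lid gently down until it is flush with the lid: the shortest canister first, then the middle one, then the tallest. Only touch the buttons: do not lift, tip or push the canisters about, and leave the other things on the bench where they stand.

Things in the scene. Friction and masses are not known exactly. Their poses are not given: they have to be found in the camera images.
- short: the short storage canister, loose on the bench: square clear tub 96 x 96 mm with crispbread inside and a grey lid 104 x 104 mm, 80 mm high to the lid's top (shortest 80, middle 130, tallest 180; otherwise alike), 0.3 kg give or take 30 %. Origin: centre of its underside; z up
- short_button_top (a point): centre of the top face of the short canister's pop button: a white round button, 52 mm across, in the middle of the lid, in a round well 54 mm across, standing 8 mm proud of the lid while up; the point goes down with the button
- short_button (a joint): how far that button is pushed in, in m: 0 = up (unsealed, as at the start), 0.008 = flush with the lid, 0.016 = its hard stop, 8 mm below flush. It slides straight down on a rubber seal: about 3.5 N starts it moving, about 5.7 N brings it flush, about 8 N reaches the stop; let go, it stays where it is (from deeper than 13 mm it comes back to about 13 mm)
- medium: the medium storage canister, loose on the bench: square clear tub 96 x 96 mm with crispbread inside and a grey lid 104 x 104 mm, 130 mm high to the lid's top (shortest 80, middle 130, tallest 180; otherwise alike), 0.4 kg give or take 30 %. Origin: centre of its underside; z up
- medium_button_top (a point): centre of the top face of the medium canister's pop button: a white round button, 52 mm across, in the middle of the lid, in a round well 54 mm across, standing 8 mm proud of the lid while up; the point goes down with the button
- medium_button (a joint): how far that button is pushed in, in m: 0 = up (unsealed, as at the start), 0.008 = flush with the lid, 0.016 = its hard stop, 8 mm below flush. It slides straight down on a rubber seal: about 3.5 N starts it moving, about 5.7 N brings it flush, about 8 N reaches the stop; let go, it stays where it is (from deeper than 13 mm it comes back to about 13 mm)
- tall: the tall storage canister, loose on the bench: square clear tub 96 x 96 mm with crispbread inside and a grey lid 104 x 104 mm, 180 mm high to the lid's top (shortest 80, middle 130, tallest 180; otherwise alike), 0.5 kg give or take 30 %. Origin: centre of its underside; z up
- tall_button_top (a point): centre of the top face of the tall canister's pop button: a white round button, 52 mm across, in the middle of the lid, in a round well 54 mm across, standing 8 mm proud of the lid while up; the point goes down with the button
- tall_button (a joint): how far that button is pushed in, in m: 0 = up (unsealed, as at the start), 0.008 = flush with the lid, 0.016 = its hard stop, 8 mm below flush. It slides straight down on a rubber seal: about 3.5 N starts it moving, about 5.7 N brings it flush, about 8 N reaches the stop; let go, it stays where it is (from deeper than 13 mm it comes back to about 13 mm)
- peanut_jar: bystander standing loose on the bench: brown screw-top jar, 72 mm across, 100 mm high; origin at the centre of its underside
- spice_jar: bystander standing loose on the bench: small amber jar, 48 mm across, 95 mm high; origin at the centre of its underside
- bag_carton: bystander standing loose on the bench: flat cardboard carton, 60 x 150 x 55 mm high (150 along its y); origin at the centre of its underside
Things that resemble listed ones, but are neither listed nor needed, are in the scene too. Leave any pink or red look-alike of the short alone.

How it is judged:
By the outcome, as a careful person would: the job done as asked, in the order asked, and still so for the second after the job is handed in, with the robot touching nothing.
It also fails if it takes over 64 s, if anything falls off the work surface, if the arm or the gripper's body presses on something with over 40 N, if the wrist force passes 120 N, or if a joint passes its speed limit or range.

## Working session

There is one attempt and no reset: what is moved stays moved. The work goes in short steps, Python scripts to look and compute and a shell command to move; the robot and the scene stay as the last step left them, time stands still between calls to the robot, and variables do not carry over. Pictures are saved under pics/ and viewed, at most 10 in all, crops included, and the job is handed in when it is done.

```bash
mkdir -p pics; cat > h.py <<'E'
import numpy as np, cv2
from cell import robot, eyes
def cloud(n):
    im,d=eyes.read_camera(n); c=eyes.calibration(n)
    v,u=np.mgrid[:480,:640]
    P=np.stack([(u-c["cx"])/c["fx"]*d,(v-c["cy"])/c["fy"]*d,d,np.ones_like(d)],-1)
    W=P@np.linalg.inv(c["world_to_cam"]).T
    W=W[...,:3]; W[d==0]=np.nan
    return im,W
E
python3 - <<'E'
from h import *
for n in ("top","scene"):
    im,W=cloud(n); cv2.imwrite(f"pics/{n}0.png",im); np.save(f"{n}0.npy",W)
    print(n, np.linalg.inv(eyes.calibration(n)["world_to_cam"]).round(2)[:3])
s=robot.observe(); print(s)
im=cv2.imread("pics/top0.png"); W=np.load("top0.npy")
for h in (88,138,188):
    m=(abs(W[...,2]*1000-h)<4).astype(np.uint8)
    k,l,st,c=cv2.connectedComponentsWithStats(m)
    for i in range(1,k):
        if st[i,4]>60: 
            q=W[l==i]; print(h,st[i],c[i].round(1),np.nanmedian(q,0).round(4),np.ptp(q,0).round(3),im[l==i].mean(0).round())
E
```

```text
top [[ 0.01 -0.98  0.21  0.42]
 [-1.   -0.01 -0.   -0.  ]
 [ 0.   -0.21 -0.98  1.03]]
scene [[-0.29  0.55 -0.78  1.26]
 [ 0.96  0.15 -0.25  0.24]
 [-0.02 -0.82 -0.57  0.64]]
{'time': 0.1, 'qpos': array([-1.29100083e+00,  3.42678596e-01,  1.52488877e+00, -1.26880412e-05,
        1.27539764e+00, -1.46003591e-01]), 'qvel': array([-0.00148989,  0.00024486, -0.00286446, -0.00143092,  0.00042378,
        0.00090323]), 'joint_efforts': array([ 1.82896631e-03, -4.32006061e+01, -2.44694799e+01,  7.18412292e-02,
        5.26040629e-02, -4.29266777e-05]), 'tool_pos': array([ 0.21677391, -0.47779589,  0.2401126 ]), 'tool_rot': array([-3.14023314e+00, -1.87652710e-04,  4.25802660e-01]), 'contact_force': array([0.07290827, 0.32177616, 0.13457355]), 'torque': array([-0.00685381,  0.01282571,  0.02117068]), 'grip_force': 0.0, 'opening': 0.09176967747292214}
88 [599 220  14  52 132] [605.1 245.5] [ 0.6229 -0.5068  0.0881] [0.091 0.013 0.008] [2. 2. 2.]
88 [621 237  19  56 154] [628.2 265.4] [ 0.588  -0.5434  0.0879] [0.098 0.02  0.008] [12. 23. 32.]
88 [291 247  30  30 668] [305.4 261.8] [0.5881 0.0194 0.0887] [0.052 0.051 0.008] [133. 131. 128.]
88 [610 272  30 137 368] [624.4 339.8] [ 0.4628 -0.5231  0.0882] [0.227 0.025 0.008] [2. 2. 2.]
88 [134 319  31  30 728] [149.2 333.5] [0.4616 0.2814 0.0883] [0.049 0.052 0.008] [133. 131. 128.]
88 [388 364  31  32 749] [403.  379.3] [ 0.3914 -0.1465  0.0887] [0.05  0.05  0.008] [132. 130. 127.]
138 [444 266  33  31 760] [460.2 280.8] [ 0.5501 -0.2362  0.1387] [0.05  0.052 0.008] [132. 130. 127.]
188 [164 210  33  33 815] [180.  225.6] [0.6257 0.2154 0.1885] [0.052 0.052 0.008] [133. 131. 128.]
```

View pics/top0.png

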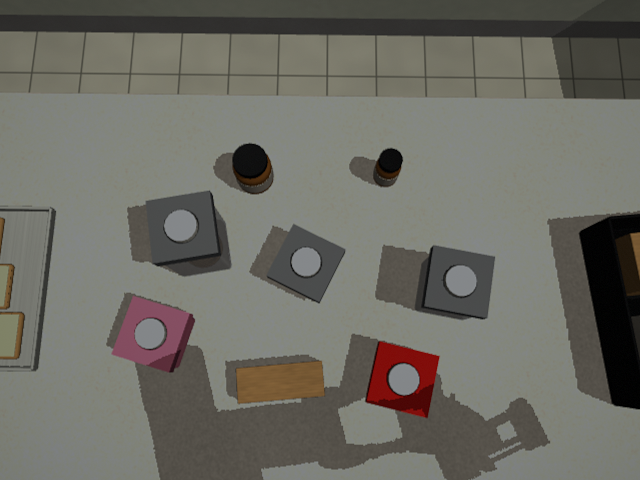

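View pics/scene0.png

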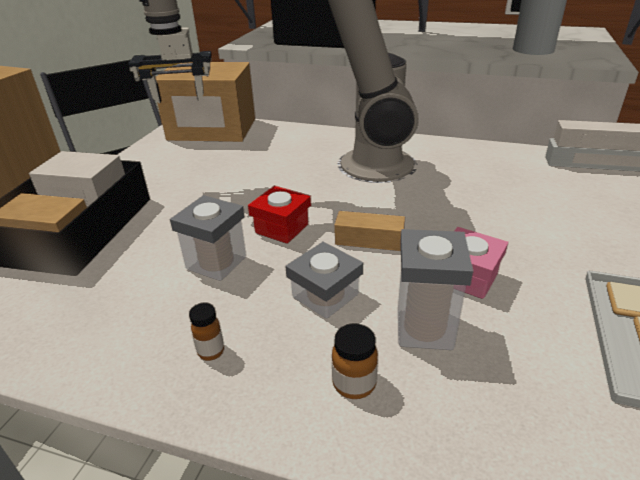

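The top view shows the grey-lidded canisters by their buttons: short at (305,262) → (0.588, 0.019), medium at (460,281) → (0.550, -0.236) and tall at (180,226) → (0.626, 0.215). Their tops measure about 88, 138 and 188 mm, as they should. The pink (149,333) and red (403,379) look-alikes are to be left alone. In the scene view the short is at (324,265), with free space above all three. I'll move over the short with the jaws shut.

```bash
python3 -m handwheel '[26,35,0,0.08,0, 26,35,0,0.08,0, 26,35,0,0.08,0, 26,35,0,0.08,0, 26,35,0,0.08,0, 26,35,0,0.08,0, 26,35,0,0.08,0, 26,35,0,0.08,0]' 20
python3 -m handwheel '[26,35,0,0.08,0, 26,35,0,0.08,0, 26,35,0,0.08,0, 26,35,0,0.08,0, 26,35,0,0.08,0, 26,35,0,0.08,0, 0,0,0,0,0, 0,0,0,0,0]'
```

```text
time: 0.9
tool_pos: [0.4255, -0.1964, 0.2406]
tool_rot: [-3.141, 0.0, 1.069]
contact_force: [0.2, -0.7, -0.6]
opening: 0.032
grip_force: 0.0
time: 1.7
tool_pos: [0.5807, 0.0127, 0.2398]
tool_rot: [-3.14, 0.0, 1.547]
contact_force: [0.0, -1.0, -0.3]
opening: 0.0005
grip_force: 0.0
```

```bash
python3 -m handwheel '[7,7,-20,0,0, 0,0,-30,0,0, 0,0,-30,0,0, 0,0,-30,0,0, 0,0,-18,0,0, 0,0,0,0,0, 0,0,0,0,0]'
python3 - <<'E'
from h import *
im,W=cloud("top"); cv2.imwrite("pics/a.png",cv2.resize(im[160:340,200:420],None,fx=3,fy=3))
im,W=cloud("scene"); cv2.imwrite("pics/b.png",cv2.resize(im[160:340,220:440],None,fx=3,fy=3))
E
```

```text
time: 2.4
tool_pos: [0.5878, 0.0179, 0.1133]
tool_rot: [3.142, 0.0, 1.544]
contact_force: [-0.2, 0.2, -0.0]
opening: 0.0005
grip_force: 0.0
```

View pics/b.png

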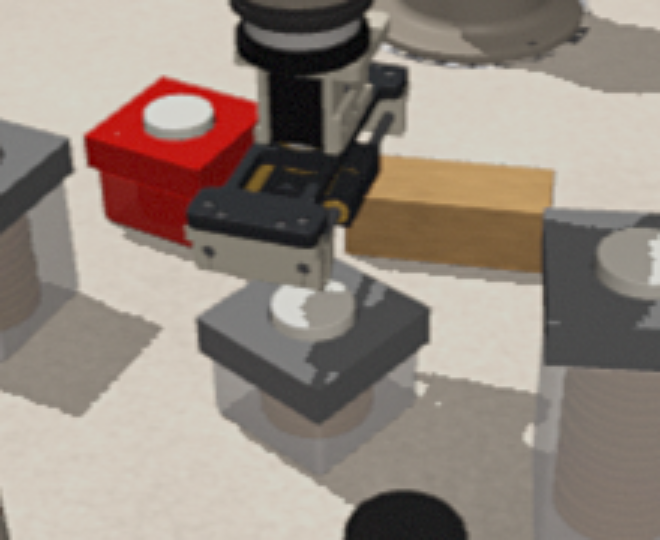

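The crop shows the gripper just above the short's button (313,305), with the fingertips near (325,285). I'll check the top view before pressing.

View pics/a.png

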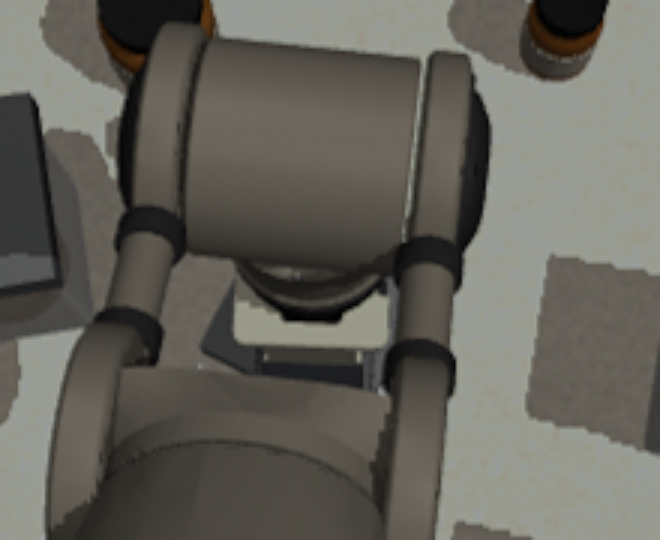

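```bash
python3 - <<'E'
from h import *
import numpy as np
W=cloud("scene")[1]
m=(W[...,2]>.09)&(W[...,2]<.16)&(abs(W[...,0]-.588)<.12)&(abs(W[...,1]-.018)<.12)
q=W[m]*1000
for z in range(90,160,5):
    s=q[(q[:,2]>=z)&(q[:,2]<z+5)]
    if len(s): print(z,len(s),s.min(0).round(),s.max(0).round())
E
```

```text
90 93 [565.  -3.  90.] [611.  45.  92.]
100 2 [585.  29. 104.] [594.  30. 105.]
105 9 [579.  30. 105.] [595.  31. 109.]
110 5 [574.  31. 111.] [586.  32. 115.]
115 7 [574.  30. 116.] [586.  32. 120.]
120 7 [574.  31. 121.] [587.  31. 124.]
125 8 [570.  30. 125.] [585.  31. 129.]
130 6 [572.  31. 131.] [585.  32. 135.]
135 1 [580.  32. 137.] [580.  32. 137.]
```

The arm hides the view from above, but the scene depth puts the finger side at y = 30 mm and x = 580–595 mm, so it is centred on the button. I'll press in small steps.

```bash
python3 -m handwheel '[0,0,-5,0,0, 0,0,-4,0,0, 0,0,0,0,0, 0,0,0,0,0]' | grep -E 'pos|force'
python3 -m handwheel '[0,0,-1,0,0, 0,0,-1,0,0, 0,0,-1,0,0, 0,0,0,0,0, 0,0,0,0,0]'| grep -E 'pos|force'
python3 -m handwheel '[0,0,-1,0,0, 0,0,-1,0,0, 0,0,-1,0,0, 0,0,0,0,0, 0,0,0,0,0]'| grep -E 'pos|force'
```

```text
tool_pos: [0.5878, 0.0189, 0.1036]
contact_force: [-0.3, 0.3, -0.3]
grip_force: 0.0
tool_pos: [0.588, 0.0189, 0.101]
contact_force: [-1.4, -0.2, 2.6]
grip_force: 1.6
tool_pos: [0.588, 0.0189, 0.0977]
contact_force: [0.2, 1.2, 3.7]
grip_force: 1.6
```

```bash
python3 -m handwheel '[0,0,-1,0,0, 0,0,-1,0,0, 0,0,-1,0,0, 0,0,0,0,0, 0,0,0,0,0]' | grep -E 'pos|force'
python3 -m handwheel '[0,0,-0.5,0,0, 0,0,0,0,0, 0,0,0,0,0, 0,0,0,0,0]'| grep -E 'pos|force'
```

```text
tool_pos: [0.588, 0.0189, 0.0948]
contact_force: [0.2, 0.6, 3.9]
grip_force: 1.9
tool_pos: [0.588, 0.0189, 0.0943]
contact_force: [-1.2, 0.4, 5.4]
grip_force: 2.5
```

```bash
python3 -m handwheel '[0,0,-0.4,0,0, 0,0,0,0,0, 0,0,0,0,0]'| grep -E 'pos|force'
python3 -m handwheel '[0,0,10,0,0, 0,0,40,0,0, 0,0,40,0,0, 0,0,40,0,0, -6,-42,10,0,0, -6,-42,0,0,0, -6,-42,0,0,0, -6,-42,0,0,0]'| grep -E 'pos|force'
python3 -m handwheel '[-7,-42,0,0,0, -7,-45,0,0,0, 0,0,0,0,0, 0,0,0,0,0]'| grep -E 'pos|force'
cat > chk.py <<'E'
from h import *
import sys
for n in ("top","scene"):
    Ws=np.nanmean([cloud(n)[1] for _ in range(4)],0)
    for nm,x,y,h in (("short",.588,.019,.08),("medium",.550,-.236,.13),("tall",.626,.215,.18)):
        r=np.hypot(Ws[...,0]-x,Ws[...,1]-y); z=Ws[...,2]; ok=abs(z-h)<.03
        b=ok&(r<.02); l=ok&(r>.032)&(r<.046)
        print(n,nm,b.sum(),l.sum(),*(np.round(1000*np.median(z[k]),1) if k.any() else None for k in(b,l)))
E
python3 chk.py
```

```text
tool_pos: [0.588, 0.0189, 0.094]
contact_force: [0.6, 0.8, 5.1]
grip_force: 2.6
tool_pos: [0.5631, -0.1505, 0.234]
contact_force: [1.0, 0.6, -0.2]
grip_force: 0.0
tool_pos: [0.5492, -0.2368, 0.2335]
contact_force: [-0.2, 1.3, -0.4]
grip_force: 0.0
top short 398 1102 80.4 80.7
top medium 251 552 139.0 130.9
top tall 490 1316 188.6 180.6
scene short 224 613 81.3 81.5
scene medium 165 427 139.6 131.6
scene tall 300 793 189.4 181.4
```

The short's button is flush, at 80.4 mm against 80.7 mm for the lid. Next is the medium.

```bash
python3 -m handwheel '[1,1,-30,0,0, 0,0,-30,0,0, 0,0,-13,0,0, 0,0,-5,0,0, 0,0,0,0,0, 0,0,0,0,0]' | grep -E 'pos|force'
python3 -m handwheel '[0,0,-1,0,0, 0,0,-1,0,0, 0,0,-1,0,0, 0,0,-1,0,0, 0,0,-1,0,0, 0,0,0,0,0, 0,0,0,0,0]'| grep -E 'pos|force'
```

```text
tool_pos: [0.5516, -0.2355, 0.1572]
contact_force: [0.3, -0.2, 0.0]
grip_force: 0.0
tool_pos: [0.5509, -0.2352, 0.1511]
contact_force: [-1.5, 0.5, 2.8]
grip_force: 1.7
```

```bash
python3 -m handwheel '[0,0,-1,0,0, 0,0,-1,0,0, 0,0,-1,0,0, 0,0,-1,0,0, 0,0,-1,0,0, 0,0,-1,0,0, 0,0,0,0,0, 0,0,0,0,0]' | grep -E 'pos|force'
python3 -m handwheel '[0,0,-0.4,0,0, 0,0,0,0,0, 0,0,0,0,0]'| grep -E 'pos|force'
```

```text
tool_pos: [0.551, -0.2352, 0.1448]
contact_force: [-0.1, 0.0, 4.2]
grip_force: 1.9
tool_pos: [0.551, -0.2352, 0.1445]
contact_force: [-1.4, -0.2, 4.5]
grip_force: 2.4
```

```bash
python3 -m handwheel '[0,0,-0.5,0,0, 0,0,0,0,0, 0,0,0,0,0]'| grep -E 'pos|force'
python3 -m handwheel '[0,0,10,0,0, 0,0,40,0,0, 0,0,40,0,0, 0,0,10,0,0, 7,41,0,0,0, 7,41,0,0,0, 7,41,0,0,0, 7,41,0,0,0]'| grep -E 'pos|force'
python3 -m handwheel '[7,41,0,0,0, 7,41,0,0,0, 7,41,0,0,0, 7,41,0,0,0, 7,41,0,0,0, 6,41,0,0,0, 6,40,0,0,0, 0,0,0,0,0]'| grep -E 'pos|force'
python3 -m handwheel '[0,0,0,0,0]'| grep -E 'pos|force'
python3 chk.py
```

```text
tool_pos: [0.551, -0.2352, 0.1441]
contact_force: [0.2, -0.2, 4.9]
grip_force: 2.5
tool_pos: [0.5785, -0.0696, 0.2433]
contact_force: [0.8, -0.3, -0.1]
grip_force: 0.0
tool_pos: [0.6251, 0.22, 0.2425]
contact_force: [-0.8, -0.6, -0.1]
grip_force: 0.0
tool_pos: [0.6253, 0.2156, 0.2428]
contact_force: [0.7, -1.1, 0.6]
grip_force: 0.0
top short 398 1097 80.4 80.7
top medium 460 1243 130.7 131.0
top tall 143 625 188.5 180.6
scene short 225 611 81.2 81.5
scene medium 168 451 131.3 131.6
scene tall 297 783 189.4 181.4
```

The medium's button is flush too. Next is the tall: contact is expected at TCP z = 0.202 and flush at 0.194.

```bash
python3 -m handwheel '[1,0,-20,0,0, 0,0,-12,0,0, 0,0,-4,0,0, 0,0,0,0,0, 0,0,0,0,0]' | grep -E 'pos|force'
python3 -m handwheel '[0,0,-1,0,0, 0,0,-1,0,0, 0,0,-1,0,0, 0,0,-1,0,0, 0,0,-1,0,0, 0,0,-1,0,0, 0,0,0,0,0, 0,0,0,0,0]'| grep -E 'pos|force'
```

```text
tool_pos: [0.6271, 0.2149, 0.2085]
contact_force: [-0.7, -0.5, 0.3]
grip_force: 0.0
tool_pos: [0.6269, 0.2149, 0.202]
contact_force: [-0.6, -0.6, 0.6]
grip_force: 0.5
```

```bash
python3 -m handwheel '[0,0,-1,0,0, 0,0,-1,0,0, 0,0,-1,0,0, 0,0,-1,0,0, 0,0,-1,0,0, 0,0,-1,0,0, 0,0,-1,0,0, 0,0,0,0,0]' | grep -E 'pos|force'
python3 -m handwheel '[0,0,-0.3,0,0, 0,0,0,0,0, 0,0,0,0,0]'| grep -E 'pos|force'
```

```text
tool_pos: [0.6269, 0.2149, 0.1949]
contact_force: [-0.9, -0.5, 4.4]
grip_force: 2.2
tool_pos: [0.6269, 0.2149, 0.1947]
contact_force: [-1.6, -0.2, 5.7]
grip_force: 2.5
```

```bash
python3 -m handwheel '[0,0,-0.6,0,0, 0,0,0,0,0, 0,0,0,0,0]'| grep -E 'pos|force'
python3 -m handwheel '[0,0,10,0,0, 0,0,30,0,0, 0,0,20,0,0, -7,-40,0,0,0, -7,-40,0,0,0, -7,-40,0,0,0, 0,0,0,0,0, 0,0,0,0,0]'| grep -E 'time|pos|force'
python3 chk.py
```

```text
tool_pos: [0.6269, 0.2149, 0.1942]
contact_force: [-1.8, -1.0, 4.5]
grip_force: 2.5
time: 15.05
tool_pos: [0.6061, 0.0941, 0.2543]
contact_force: [-0.6, 0.2, 0.6]
grip_force: 0.0
top short 400 1088 80.4 80.7
top medium 457 1249 130.8 131.0
top tall 482 835 180.4 180.6
scene short 226 614 81.2 81.5
scene medium 167 455 131.3 131.6
scene tall 303 823 181.3 181.5
```

All three buttons are flush within about 0.3 mm, and the arm is clear of everything.

```bash
python3 -c "
from cell import robot
print(robot.hand_in())"
```

```text
the job is handed in; nothing more can be done
None
```

I pressed all three canister buttons flush in the order short, medium, tall, and handed the job in at about 15 s; depth readings put each button within about 0.3 mm of its lid.

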